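Fit out the tape box on the bedroom desk

ROBOT

A 6-joint arm with a two-finger parallel gripper is mounted at the origin on the work surface. World frame = base frame: x ahead of the robot, y to its left, z up, the work surface at z = 0. Lengths are in mm, angles in degrees, forces in N, time in s.
With the tool pointing down it reaches from about 300 to 850 mm from the base axis. Payload 4.2 kg.
Tool frame: the origin (TCP) lies midway between the tips of the shut fingers; the grasp point (between the pads) lies 19 mm behind it; z points along the fingers, y is the line along which they close (so a half turn about z gives the same grasp; the last joint's range is limited). The gripper opens to 91 mm and grips with 3 to 60 N. Pads are 32 mm wide; open, the fingers measure 118 mm over their backs; the gripper's body (76 mm by 178 mm) begins 60 mm behind the grasp point.
Start: joints at [-77.922, 18.312, 89.639, -0, 72.044, -1.146], TCP at [131.537, -559.769, 213.976] pointing down, gripper open.
Joint ranges: [-177.97, 177.97], [-48.28, 115.42], [12.27, 149.76], [-77.06, 257.06], [2.81, 150.46], [-146.56, 146.56]. Speed limits (degrees/s): [147.25, 147.25, 180, 180, 180, 180].

INTERFACE

Orientations are given as [roll, pitch, yaw] about the fixed x, y, z axes, in that order (R = Rz(yaw) Ry(pitch) Rx(roll)).
In Python, from workcell import env gives the robot as it stands.
- The arm moves only by the shell command python3 -m jog 'ROWS' [FORCE]. ROWS is a JSON object of lists of equal length, an entry for each row: "jaw": the finger opening in mm, from 0 to 91.2; "slide": the shift along the tool's x, y, z in units of 30 mm (1.0 is 30 mm), a list of three; "spin": the turn about the tool's z in units of 8 degrees (1.0 is 8 degrees). In form: {"jaw": [jaw, ...], "slide": [[dx, dy, dz], ...], "spin": [spin, ...]}. A call has 1 to 10 rows; each row shifts and turns the commanded pose from where the row before left it, along the tool's axes as they then stand; what a row does not reach is not made up. A row lasts 1/10 s, in which the tool goes at most 50 mm and 8.59 degrees, less where a joint would pass 70% of its speed; a pose out of reach is approached as far as the arm can. A call is refused whole if a number of a shift passes 1 or a number of a turn 1, either way. A call with a gripper value outside its range is refused whole. The fingers move at their own pace and stop on an object; FORCE is the grip in N (left out, the last holds). Time passes only in rows, so rows that do not move let the fingers close. It gives the time, the measured TCP pose, the force, the opening and the grip force at its end, in the units of the state.
- env.state(): the state, without advancing time (a new reading comes with each control period).
- env.grab_frame(name): name is "side" or "top"; returns the picture (384x512x3 uint8, red, green, blue); there is no depth.
- env.camera_model(name): a dict with "fx", "fy", "cx", "cy" (pixels), "D" ([k1, k2, p1, p2, k3] as OpenCV has them; the pictures are not rectified), "camera_from_world" (4x4, takes a point from world to camera coordinates). Camera axes: x right, y up, looking along -z (the intrinsics and any distortion apply to the point x, -y, -z); pixel columns grow to the right and rows downward; lengths in mm; the calibration is good to about 2 mm. A picture is of the moment at which its call begins. camera_model takes no time and is no camera call.
- env.job_done(): hands the job in; it is judged then, once.
The state is a dict: "time_s": time; "qpos": joint angles; "qvel": joint speeds; "effort": joint torques, N m; "ee_pos": TCP position; "ee_rot": TCP orientation; "force": force on the tool from outside, world axes, zero at the start; "torque": the same for the moment, N m; "gripper_width": finger opening in mm; "gripper_force": force on a finger pad.
Only numpy, scipy, OpenCV 4.12 (cv2) and the standard library are available. Lean on these libraries where they do the work, as an engineer would, in place of code of your own. Each camera call takes 0.05 s, during which the arm holds its last target. There are 200 camera calls.

TASK

Lift the flap of the plywood tape box fully open, stand every dowel from the rack upright in a window of the box so that its foot drops home into the blind hole hidden beneath (feel for it), and thread every tape roll flat onto a dowel of its own, down on the deck. Then gently lower the flap until it is shut, and leave the other things on the desk where they are.

Things in the scene. Friction and masses are not known exactly. Their poses are not given: they have to be found in the camera images.
- box: Plywood box, fixed, 180 (x) x 250 (y) x 92 mm high without flap, walls 6 mm. Origin: centre of its underside; x points to the hinge side. Inside, a deck (upper face 39 mm above the desk) has three windows. Under it, its flat top 28 mm above the desk, lies a black base board with a blind hole under each window. A dowel fully home has its top 86 mm above the desk.
- flap (a joint): Angle of the flap (rad): 0 shut (may start up to 0.2 ajar), 1.75 at its stop; open means beyond 1.4. It turns about the box's y at the far (+x) upper edge, the front edge rising. Stiff hinge (0.2 N m of friction): it stays wherever it is left; the handle needs 1 to 3 N.
- flap_hinge (a point): A point on the flap's hinge line, middle of the box's far (+x) upper edge, 92.5 mm above the desk.
- flap_handle (a point): Centre of the handle: a brass bar 14 mm thick, 34 mm long, parallel to the hinge, on a 9 mm stem. With the flap shut it is 165 mm from the hinge line towards the front and 32 mm above it (26 mm above the flap's 6 mm panel, which ends 184 mm from the hinge). Pinched across its two ends, it pivots between the pads as the flap turns.
- rack: Fixed wooden rack, 165 (x) x 50 (y) x 40 mm high, three round holes 17 mm across and 30 mm deep (floor 10 mm above the desk) on its x axis at -55, 0 and 55 mm, where the dowels stand. Origin: centre of its underside.
- window_1 (a point): Centre, at the deck's upper face (39 mm above the desk), of a square window (30 x 30 mm, 10 mm deep) in the box's deck. The three lie in a row along the box's y, 64 mm apart, 5 mm nearer the front (-x) than the box's centre.
- window_2 (a point): As window_1. The hole beneath: round, 15.5 mm across, 22 mm deep, chamfered 1 mm, mouth 28 mm and floor 6 mm above the desk. Its centre is up to 5 mm off the window's centre along the box's x and up to 5 mm along its y, unknown at the start.
- window_3 (a point): As window_1. The base board lies in the box with play, so all three holes are off their windows' centres by the same unknown shift, parallel to the box.
- spindle_1: Plain beech dowel, 14 mm across, 80 mm long, small chamfer at its foot, 20-40 g. Starts standing in one of the rack's holes, its top 90 mm above the desk. Origin at the centre of its foot, z along it to the top.
- spindle_2: Plain beech dowel, 14 mm across, 80 mm long, small chamfer at its foot, 20-40 g. Starts standing in one of the rack's holes, its top 90 mm above the desk. Origin at the centre of its foot, z along it to the top.
- spindle_3: Plain beech dowel, 14 mm across, 80 mm long, small chamfer at its foot, 20-40 g. Starts standing in one of the rack's holes, its top 90 mm above the desk. Origin at the centre of its foot, z along it to the top.
- roll_1: Roll of paper tape, rigid, 46 mm outside, 26 mm core bore, 19 mm tall, 20-40 g, lying flat on or near a sheet of brown paper on the desk. Origin: centre of its underside, z up. May be absent, and may get knocked a few cm aside.
- roll_2: Roll of paper tape, rigid, 46 mm outside, 26 mm core bore, 19 mm tall, 20-40 g, lying flat on or near a sheet of brown paper on the desk. Origin: centre of its underside, z up. May be absent, and may get knocked a few cm aside.
- roll_3: Roll of paper tape, rigid, 46 mm outside, 26 mm core bore, 19 mm tall, 20-40 g, lying flat on or near a sheet of brown paper on the desk. Origin: centre of its underside, z up. May be absent, and may get knocked a few cm aside.
- mug: White tumbler, 76 mm across, 95 mm tall; a bystander. Origin: centre of its underside.
- glasses: Spectacles with open arms, 120 x 140 x 48 mm; a bystander.
- stapler: Black stapler, 130 x 34 x 47 mm; a bystander.
- eraser: White eraser in a card sleeve, 22 x 42 x 13 mm; a bystander.
- sharpener: Metal pencil sharpener, 26 x 16 x 12 mm; a bystander.
Things that resemble listed ones, but are neither listed nor needed, are in the scene too. Leave any yellow look-alike of the roll_2 alone. Leave any pink look-alike of the roll_1 alone.

How it is judged (in metres and radians):
On the way, in this order (a step that is already met when the one before it is completed fails the run):
1. the flap is lifted fully open (value of joint flap above 1.4 rad), for 0.2 s.
2. every dowel is home in a hole and every roll is flat on the deck round a dowel, with the flap open (z of spindle_1 in the frame of box between 0 and 0.012 m and angle between each of spindle_1, spindle_2, spindle_3's own z axis and vertical below 0.2 rad and (horizontal distance between spindle_1 and window_1 below 0.011 m or horizontal distance between spindle_1 and window_2 below 0.011 m or horizontal distance between spindle_1 and window_3 below 0.011 m) and z of spindle_2 in the frame of box between 0 and 0.012 m and (horizontal distance between spindle_2 and window_1 below 0.011 m or horizontal distance between spindle_2 and window_2 below 0.011 m or horizontal distance between spindle_2 and window_3 below 0.011 m) and z of spindle_3 in the frame of box between 0 and 0.012 m and (horizontal distance between spindle_3 and window_1 below 0.011 m or horizontal distance between spindle_3 and window_2 below 0.011 m or horizontal distance between spindle_3 and window_3 below 0.011 m) and z of roll_1 in the frame of box between 0.034 and 0.046 m and angle between each of roll_1, roll_2, roll_3's own z axis and vertical below 0.15 rad and (horizontal distance between roll_1 and spindle_1 below 0.014 m or horizontal distance between roll_1 and spindle_2 below 0.014 m or horizontal distance between roll_1 and spindle_3 below 0.014 m) and z of roll_2 in the frame of box between 0.034 and 0.046 m and (horizontal distance between roll_2 and spindle_1 below 0.014 m or horizontal distance between roll_2 and spindle_2 below 0.014 m or horizontal distance between roll_2 and spindle_3 below 0.014 m) and z of roll_3 in the frame of box between 0.034 and 0.046 m and (horizontal distance between roll_3 and spindle_1 below 0.014 m or horizontal distance between roll_3 and spindle_2 below 0.014 m or horizontal distance between roll_3 and spindle_3 below 0.014 m) and value of joint flap above 1 rad), for 0.2 s.
3. the flap is shut (value of joint flap below 0.06 rad), for 0.2 s.
At the end, for the whole second after the job is handed in: Every dowel is home in its hole (foot under 12 mm up, within 11 mm of a window centre, upright to 0.2 rad); every roll lies flat on the deck (34 to 46 mm up) round a dowel (centres within 14 mm); all at rest; flap shut to 0.06 rad (z of spindle_1 in the frame of box between 0 and 0.012 m and angle between each of spindle_1, spindle_2, spindle_3's own z axis and vertical below 0.2 rad and (horizontal distance between spindle_1 and window_1 below 0.011 m or horizontal distance between spindle_1 and window_2 below 0.011 m or horizontal distance between spindle_1 and window_3 below 0.011 m) and z of spindle_2 in the frame of box between 0 and 0.012 m and (horizontal distance between spindle_2 and window_1 below 0.011 m or horizontal distance between spindle_2 and window_2 below 0.011 m or horizontal distance between spindle_2 and window_3 below 0.011 m) and z of spindle_3 in the frame of box between 0 and 0.012 m and (horizontal distance between spindle_3 and window_1 below 0.011 m or horizontal distance between spindle_3 and window_2 below 0.011 m or horizontal distance between spindle_3 and window_3 below 0.011 m) and z of roll_1 in the frame of box between 0.034 and 0.046 m and angle between each of roll_1, roll_2, roll_3's own z axis and vertical below 0.15 rad and (horizontal distance between roll_1 and spindle_1 below 0.014 m or horizontal distance between roll_1 and spindle_2 below 0.014 m or horizontal distance between roll_1 and spindle_3 below 0.014 m) and z of roll_2 in the frame of box between 0.034 and 0.046 m and (horizontal distance between roll_2 and spindle_1 below 0.014 m or horizontal distance between roll_2 and spindle_2 below 0.014 m or horizontal distance between roll_2 and spindle_3 below 0.014 m) and z of roll_3 in the frame of box between 0.034 and 0.046 m and (horizontal distance between roll_3 and spindle_1 below 0.014 m or horizontal distance between roll_3 and spindle_2 below 0.014 m or horizontal distance between roll_3 and spindle_3 below 0.014 m) and linear speed of each of spindle_1, spindle_2, spindle_3, roll_1, roll_2, roll_3 below 0.02 m/s and value of joint flap below 0.06 rad); the robot touches nothing.
It fails at once if a bystander is moved more than 5 cm (distance of any of mug, glasses, stapler, eraser, sharpener from where it was at the start of the episode above 0.05 m).
It fails at once if the flap is slammed (over 3 rad/s) (velocity of joint flap below -3 rad/s).
Of roll_1, roll_2, roll_3 only 2 to 3 are there at a start; the rules pass over those that are not, and their reading is None.
At some moment in a run one of roll_1, roll_2, roll_3 may be knocked a few centimetres aside while the robot is not near it.
It also fails if it takes over 210 s, if anything falls off the work surface, if the arm or the gripper's body presses on something with over 40 N, if the wrist force passes 120 N, or if a joint passes its speed limit or range.

## Working session

There is one attempt and no reset: what is moved stays moved. The work goes in short steps, Python scripts to look and compute and a shell command to move; the robot and the scene stay as the last step left them, time stands still between calls to the robot, and variables do not carry over. Pictures are saved under pics/ and viewed, at most 14 in all, crops included, and the job is handed in when it is done.

```bash
ls; mkdir -p pics; cat > h.py <<'E'
import numpy as np, cv2
from workcell import env
def cam(n):
    m=env.camera_model(n); K=np.array([[m['fx'],0,m['cx']],[0,m['fy'],m['cy']],[0,0,1.]])
    return K,np.array(m['D'],float),np.array(m['camera_from_world'],float)
def ray(n,uv):
    K,D,T=cam(n); p=cv2.undistortPoints(np.array(uv,float).reshape(-1,1,2),K,D).reshape(-1,2)
    d=np.c_[p[:,0],-p[:,1],-np.ones(len(p))]@T[:3,:3]
    return -T[:3,:3].T@T[:3,3],d
def onz(n,uv,z):
    o,d=ray(n,uv); return o+d*((z-o[2])/d[:,2])[:,None]
def proj(n,P):
    K,D,T=cam(n); c=np.array(P,float).reshape(-1,3)@T[:3,:3].T+T[:3,3]
    c=c*[1,-1,-1]
    return cv2.projectPoints(c,np.zeros(3),np.zeros(3),K,D)[0].reshape(-1,2)
def snap(n,f,crop=None,s=1.5):
    im=env.grab_frame(n)[:,:,::-1].copy(); cv2.imwrite(f'pics/{f}_raw.png',im)
    if crop: x0,y0,x1,y1=crop; im=im[y0:y1,x0:x1]
    cv2.imwrite(f'pics/{f}.png',cv2.resize(im,None,fx=s,fy=s,interpolation=cv2.INTER_CUBIC))
E
python3 - <<'E'
from h import *
for n in('top','side'):
    snap(n,n+'0',s=1.56); o,d=ray(n,[[256,192]]); print(n,o.round(),d.round(2),cam(n)[0].round(0).tolist())
print(env.state())
E
```

```text
pics
top [ 321.  -34. 1466.] [[ 0.15  0.01 -0.99]] [[419.0, 0.0, 264.0], [0.0, 419.0, 188.0], [0.0, 0.0, 1.0]]
side [106. 823. 866.] [[ 0.36 -0.69 -0.63]] [[442.0, 0.0, 256.0], [0.0, 442.0, 193.0], [0.0, 0.0, 1.0]]
{'time_s': 0.1, 'qpos': array([-7.79241345e+01,  1.83475712e+01,  8.96993822e+01, -3.26763879e-04,
        7.20433898e+01, -1.14669983e+00]), 'qvel': array([-0.01516533, -0.0017708 , -0.11620516, -0.05055225,  0.01121407,
       -0.03787391]), 'effort': array([ 1.33636581e-04, -4.13333666e+01, -2.32510132e+01,  7.28654210e-02,
        4.22020792e-02, -5.55460599e-05]), 'ee_pos': array([ 131.41956166, -559.31894816,  213.20865913]), 'ee_rot': array([-1.79909669e+02, -1.49735210e-03,  1.32226651e+01]), 'force': array([-0.68800406,  0.66817958, -0.60234327]), 'torque': array([ 0.01676362, -0.00185567,  0.01981213]), 'gripper_force': 0.0, 'gripper_width': 90.95753481895545}
```

View pics/top0.png

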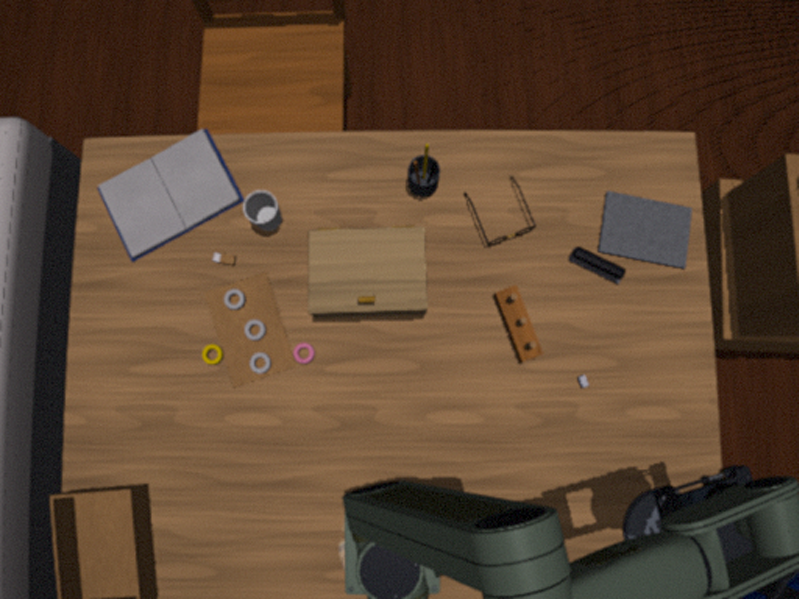

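View pics/side0.png

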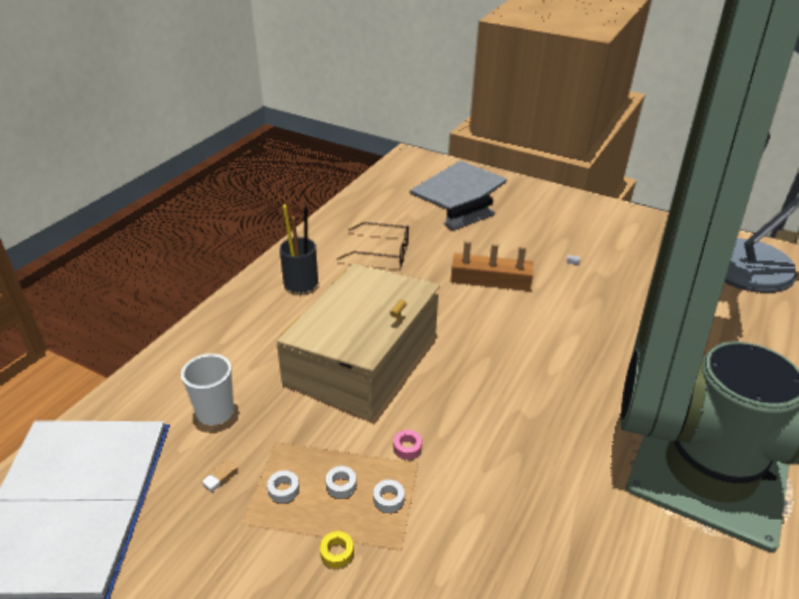

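The top view shows the box (367,270) with its handle at (367,299), white rolls at (234,299), (255,330), (260,363), pink (303,353) and yellow (212,354) look-alikes to leave alone, and the rack dowels at (511,299), (519,322), (529,346). All three rolls are present.

```bash
cat >> h.py <<'E'
def blobs(im,lo,hi,amin=8,roi=None):
    hsv=cv2.cvtColor(im,cv2.COLOR_BGR2HSV); m=cv2.inRange(hsv,np.array(lo),np.array(hi))
    if roi: k=np.zeros_like(m); x0,y0,x1,y1=roi; k[y0:y1,x0:x1]=255; m&=k
    n,l,s,c=cv2.connectedComponentsWithStats(m)
    return [(c[i].round(1).tolist(),s[i].tolist()) for i in range(1,n) if s[i,4]>=amin],m
def tri(u1,u2):
    (a,d),(b,e)=ray('top',[u1]),ray('side',[u2]); d=d[0];e=e[0]
    t=np.linalg.lstsq(np.c_[d,-e],b-a,rcond=None)[0]; p,q=a+t[0]*d,b+t[1]*e
    return ((p+q)/2).round(1),np.linalg.norm(p-q).round(1)
E
python3 - <<'E'
from h import *
T=cv2.imread('pics/top0_raw.png');S=cv2.imread('pics/side0_raw.png')
for n,im,r in(('top',T,(125,170,200,250)),('side',S,(155,285,275,340))):
    print(n,'white',[b for b in blobs(im,(0,0,90),(180,60,255),8,r)[0]])
print('brass',blobs(T,(15,170,80),(30,255,255),8,(190,140,280,210))[0],blobs(S,(15,150,90),(30,255,255),8,(180,160,290,280))[0])
print('rack',blobs(T,(5,140,60),(18,255,255),30,(300,170,360,240))[0],blobs(S,(5,150,40),(14,255,255),30,(280,140,350,190))[0])
a=T[180:235,310:350];b=S[145:190,280:350];c=T[140:205,190:280]
c2=S[165:270,175:285]
A=[cv2.resize(x,(400,300),interpolation=cv2.INTER_CUBIC) for x in(a,b,c,c2)]
cv2.imwrite('pics/q.png',np.vstack([np.hstack(A[:2]),np.hstack(A[2:])]))
E
```

```text
top white [([149.8, 191.2], [144, 185, 13, 13, 98]), ([163.0, 211.1], [157, 205, 13, 13, 109]), ([166.3, 232.2], [160, 226, 14, 13, 110])]
side white [([218.1, 308.5], [209, 299, 20, 20, 300]), ([180.9, 311.3], [171, 302, 20, 20, 309]), ([248.8, 317.5], [239, 307, 21, 22, 315])]
brass [([234.6, 191.7], [230, 190, 10, 4, 31])] [([187.0, 161.5], [186, 160, 3, 4, 8]), ([254.9, 198.5], [251, 193, 9, 13, 56])]
rack [([332.2, 207.0], [317, 183, 31, 50, 663])] [([314.5, 175.6], [290, 164, 51, 22, 673])]
```

View pics/q.png

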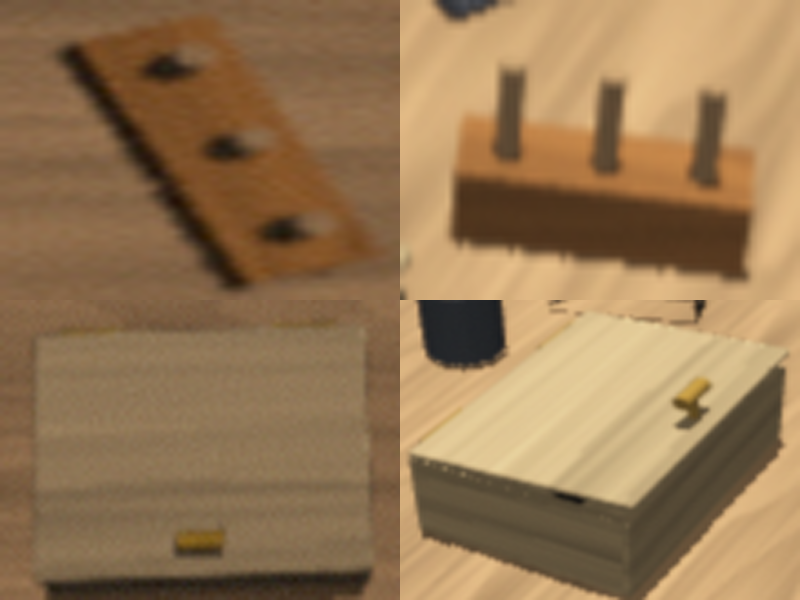

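```bash
python3 - <<'E'
from h import *
for n,a,b in [('handle',(234.6,191.7),(254.9,198.5)),('FL',(199,201.1),(238.8,237.5)),('HL',(198.3,148),(178.3,219.2)),('FR',(273.5,198.5),(281.7,184.2)),
 ('r1',(149.8,191.2),(180.9,311.3)),('r2',(163,211.1),(218.1,308.5)),('r3',(166.3,232.2),(248.8,317.5)),
 ('d1',(329.7,190.4),(299.8,155.2)),('d2',(335.8,205.3),(316.9,157)),('d3',(341.9,220.3),(334.4,159.2))]: print(n,*tri(a,b))
for n,u in(('top',[(198.3,148),(272.1,145.8),(273.5,198.5),(199,201.1)]),('side',[(238.8,237.5),(178.3,219.2),(281.7,184.2)])): print(n,onz(n,u,98.5).round().tolist())
print('rolls',onz('top',[(150.5,191.5),(163.5,211.5),(166.8,232.5)],19).round(),onz('side',[(180.9,310.8),(218.1,308),(248.8,317)],15).round())
print('dow',onz('top',[(329.7,190.4),(335.8,205.3),(341.9,220.3)],90).round(),onz('side',[(299.8,155.2),(316.9,157),(334.4,159.2)],90).round())
E
```

```text
handle [520.7  45.5 136.9] 1.5
FL [497.  164.6 109. ] 2.7
HL [677.4 170.6  93.2] 2.6
FR [502.2 -79.7 106.6] 0.0
r1 [544.  353.   12.4] 2.3
r2 [473.5 304.5  11.7] 1.3
r3 [399.5 291.2  11.9] 1.5
d1 [ 530.3 -269.4   84.3] 0.4
d2 [ 479.9 -288.3   83.4] 0.4
d3 [ 429.1 -307.5   81.1] 1.5
top [[677.0, 170.0, 98.0], [682.0, -78.0, 98.0], [503.0, -80.0, 98.0], [497.0, 166.0, 98.0]]
side [[504.0, 156.0, 98.0], [672.0, 175.0, 98.0], [506.0, -89.0, 98.0]]
rolls [[543. 349.  19.]
 [472. 301.  19.]
 [399. 288.  19.]] [[542. 353.  15.]
 [472. 305.  15.]
 [398. 292.  15.]]
dow [[ 530. -268.   90.]
 [ 479. -287.   90.]
 [ 429. -306.   90.]] [[ 527. -261.   90.]
 [ 477. -279.   90.]
 [ 425. -295.   90.]]
```

```bash
cat >> h.py <<'E'
def go(x,y,z,yaw=None):
    s=env.state(); p=s['ee_pos']; w=s['ee_rot'][2]; a=np.radians(w); d=np.array([x,y,z])-p
    c,n=np.cos(a),np.sin(a)
    t=np.array([c*d[0]+n*d[1], n*d[0]-c*d[1], -d[2]])/30
    print('pos',p.round(1),'rot',s['ee_rot'].round(1),'F',s['force'].round(1),'w',round(s['gripper_width'],1),'gf',round(s['gripper_force'],1),'t',round(s['time_s'],1))
    print('slide units (current axes)',t.round(2),'' if yaw is None else 'spin %.2f'%(-(((yaw-w+180)%360)-180)/8))
E
python3 -m jog '{"jaw":[60,60],"slide":[[0,0,0],[0,0,0]],"spin":[0.75,0.75]}' 10
R='[0.67,-0.99,0]'
python3 -m jog '{"jaw":[60,60,60,60,60,60,60,60,60,60],"slide":[[0.67,-0.99,0],[0.67,-0.99,0],[0.67,-0.99,0],[0.67,-0.99,0],[0.67,-0.99,0],[0.67,-0.99,0],[0.67,-0.99,0],[0.67,-0.99,0],[0.67,-0.99,0],[0.67,-0.99,0]],"spin":[0,0,0,0,0,0,0,0,0,0]}'
python3 -m jog '{"jaw":[60,60,60,60,60,60,60,60,60,60],"slide":[[0.67,-0.99,0],[0.67,-0.99,0],[0.67,-0.99,0],[0.67,-0.99,0],[0.67,-0.99,0],[0.67,-0.99,0],[0.67,-0.99,0],[0.67,-0.99,0],[0.67,-0.99,0],[0,0,0]],"spin":[0,0,0,0,0,0,0,0,0,0]}'
python3 -c "
from h import *
go(520.5,45.5,120,1.2)"
```

```text
time_s: 0.3
ee_pos: [131.5, -559.4, 213.4]
ee_rot: [-179.9, 0.0, 1.0]
force: [0.2, 0.5, -0.8]
gripper_width: 77.9
gripper_force: 0.0
time_s: 1.3
ee_pos: [326.5, -257.1, 213.7]
ee_rot: [-180.0, 0.0, 1.2]
force: [-0.3, -1.4, 0.1]
gripper_width: 60.2
gripper_force: 0.0
time_s: 2.3
ee_pos: [503.1, 15.6, 213.4]
ee_rot: [-179.9, -0.0, 1.4]
force: [0.9, -0.9, -0.2]
gripper_width: 60.0
gripper_force: 0.0
pos [503.1  15.6 213.4] rot [-179.9   -0.     1.4] F [ 0.9 -0.9 -0.2] w 60.0 gf 0.0 t 2.3
slide units (current axes) [ 0.61 -0.98  3.11] spin 0.03
```

```bash
python3 -m jog '{"jaw":[60,60,60,60,60,60],"slide":[[0.61,-0.98,0],[0,0,0.6],[0,0,0.8],[0,0,0.8],[0,0,0.6],[0,0,0.4]],"spin":[0,0,0,0,0,0]}' 10
python3 -m jog '{"jaw":[20,20,20,20,20,20,20,20],"slide":[[0,0,0],[0,0,0],[0,0,0],[0,0,0],[0,0,0],[0,0,0],[0,0,0],[0,0,0]],"spin":[0,0,0,0,0,0,0,0]}' 12
python3 - <<'E'
from h import *
snap('side','g1',(170,110,320,280),3.5)
E
```

```text
time_s: 2.9
ee_pos: [517.7, 41.7, 116.3]
ee_rot: [180.0, 0.2, 1.2]
force: [-0.5, -0.3, 0.5]
gripper_width: 60.2
gripper_force: 0.0
time_s: 3.7
ee_pos: [519.7, 44.1, 118.9]
ee_rot: [-179.8, -0.1, 1.2]
force: [-0.4, 5.1, 0.1]
gripper_width: 33.9
gripper_force: 12.0
```

View pics/g1.png

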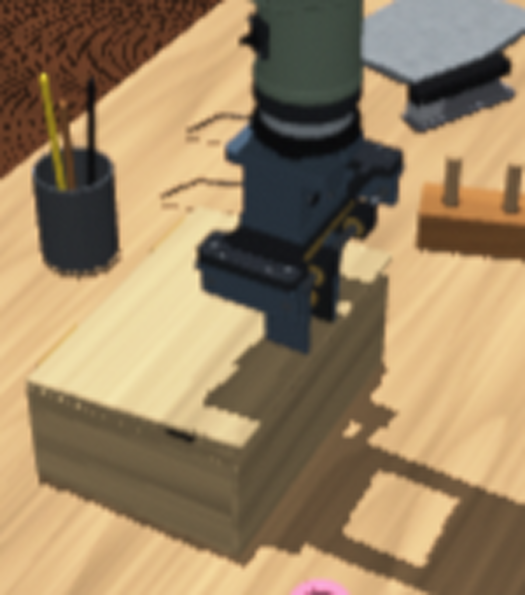

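```bash
python3 -m jog '{"jaw":[20,20,20,20,20,20,20,20,20,20],"slide":[[0.137,0,-0.426],[0.17,0,-0.413],[0.202,0,-0.399],[0.234,0,-0.381],[0.263,0,-0.361],[0.291,0,-0.339],[0.317,0,-0.315],[0.341,0,-0.289],[0.363,0,-0.26],[0.383,0,-0.231]],"spin":[0,0,0,0,0,0,0,0,0,0]}' 20
python3 -m jog '{"jaw":[20,20,20,20,20,20,20,20,20,20],"slide":[[0.4,0,-0.199],[0.414,0,-0.167],[0.427,0,-0.134],[0.436,0,-0.099],[0.442,0,-0.064],[0.446,0,-0.029],[0.447,0,0.007],[0.445,0,0.043],[0.44,0,0.078],[0.433,0,0.113]],"spin":[0,0,0,0,0,0,0,0,0,0]}'
python3 -m jog '{"jaw":[20,20,20],"slide":[[0,0,0],[0,0,0],[0,0,0]],"spin":[0,0,0]}'
```

```text
time_s: 4.75
ee_pos: [598.6, 45.9, 220.8]
ee_rot: [-179.8, 0.2, 1.2]
force: [-2.5, 5.4, -2.1]
gripper_width: 33.9
gripper_force: 21.0
time_s: 5.75
ee_pos: [730.2, 48.7, 235.8]
ee_rot: [-179.8, -0.1, 1.3]
force: [-1.1, 4.3, 2.8]
gripper_width: 33.8
gripper_force: 20.0
time_s: 6.05
ee_pos: [730.7, 48.7, 235.6]
ee_rot: [-179.8, -0.2, 1.3]
force: [2.2, 4.4, 2.8]
gripper_width: 33.8
gripper_force: 20.0
```

```bash
python3 -m jog '{"jaw":[60,60,60,60,60,60,60,60,60],"slide":[[0,0,0],[0,0,0],[0,0,0],[0,0,-0.6],[0,0,-1],[0,0,-1],[0,0,-1],[-0.5,0.5,0],[-1,0.98,0]],"spin":[0,0,0,0,0,0,0,0,0]}' 20
python3 -m jog '{"jaw":[40,40,40,40,40,40,40,40,40,40],"slide":[[-0.8,1,0],[-0.8,1,0],[-0.8,1,0.3],[-0.8,1,0.5],[-0.8,1,0.6],[-0.8,1,0.6],[-0.8,1,0.6],[-0.8,1,0.6],[-0.6,1,0.6],[0,0,0]],"spin":[0,0,0,0,0,0,0,0,0,0]}'
python3 - <<'E'
from h import *
go(480,-288,150,1.2)
snap('top','t2',(170,110,370,260),4); snap('side','s2',(150,110,350,260),4)
E
```

```text
time_s: 6.95
ee_pos: [686.8, 2.2, 341.5]
ee_rot: [180.0, -0.1, 1.4]
force: [1.2, 0.4, 0.8]
gripper_width: 60.1
gripper_force: 0.0
time_s: 7.95
ee_pos: [477.7, -275.3, 225.4]
ee_rot: [-179.9, 0.3, 1.0]
force: [0.6, 0.5, -1.1]
gripper_width: 39.3
gripper_force: 0.0
pos [ 477.7 -275.3  225.4] rot [-179.9    0.3    1. ] F [ 0.6  0.5 -1.1] w 39.3 gf 0.0 t 8.0
slide units (current axes) [0.07 0.42 2.51] spin -0.03
```

View pics/t2.png

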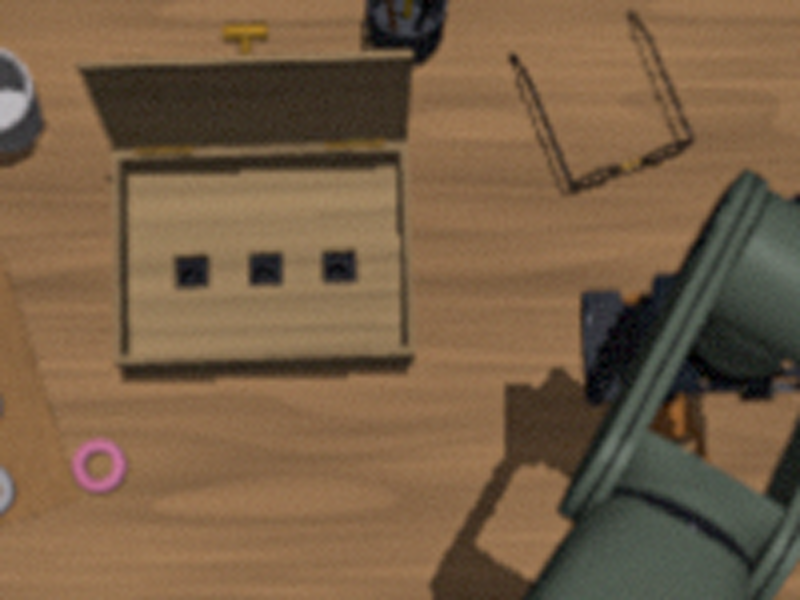

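View pics/s2.png

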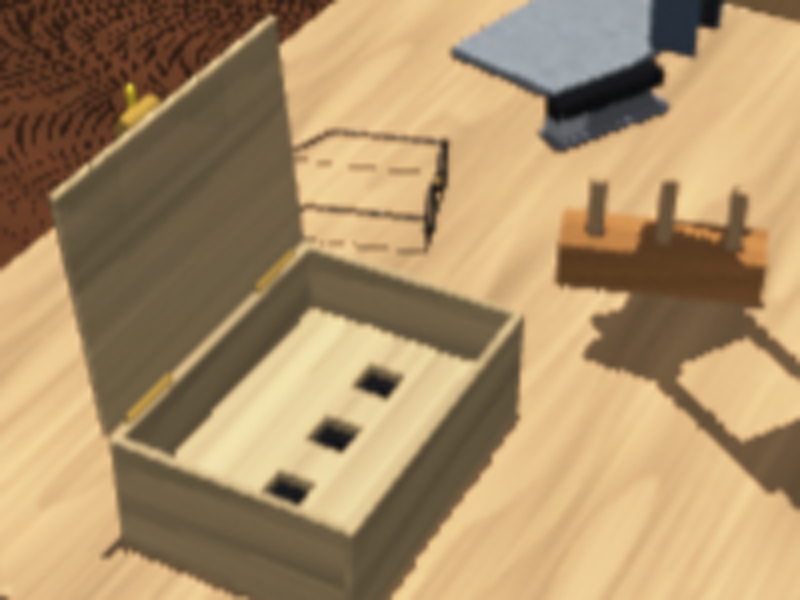

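The flap stands fully open (handle behind at top-view (245,35)); the windows in the top crop are at (192,271), (265,268), (340,266), and the rack is intact.

```bash
python3 - <<'E'
from h import *
st=[env.grab_frame('top')[:,:,::-1].astype(float) for _ in range(10)]
A=np.mean(st,0); ss=np.mean([env.grab_frame('side')[:,:,::-1].astype(float) for _ in range(6)],0)
g=A.mean(2); gs=ss.mean(2)
# windows via half-level
for n,G,cs in(('top',g,[(218,177.7),(236.3,177),(255,176.5)]),('side',gs,[(222.5,232),(233.5,218.5),(244.7,205.5)])):
  for u,v in cs:
    r=9; x0,y0=int(u)-r,int(v)-r; P=G[y0:y0+2*r+1,x0:x0+2*r+1]
    hi=np.percentile(P,80); lo=np.percentile(P,4); w=np.clip((hi-P)/(hi-lo),0,1); w[w<.35]=0
    Y,X=np.mgrid[y0:y0+2*r+1,x0:x0+2*r+1]; c=(w*X).sum()/w.sum(),(w*Y).sum()/w.sum()
    print(n,np.round(c,2),onz(n,[c],39 if n=='top' else 36).round(1),'area',w.sum().round(1))
P=np.clip(A[168:188,208:266]*3,0,255).astype(np.uint8)
Q=np.clip(ss[196:242,212:256]*3,0,255).astype(np.uint8)
cv2.imwrite('pics/w.png',np.vstack([cv2.resize(P,(800,276),interpolation=cv2.INTER_CUBIC),cv2.resize(Q,(800,320),interpolation=cv2.INTER_CUBIC)]))
print(g[172:184,213:224].round().astype(int))
E
```

```text
top [217.52 177.29] [[587.3 110.9  39. ]] area 60.2
top [235.95 176.74] [[588.6  47.   39. ]] area 60.4
top [254.33 176.12] [[590.1 -16.8  39. ]] area 63.3
side [220.34 235.39] [[583.1 118.8  36. ]] area 106.3
side [233.   218.32] [[588.6  44.   36. ]] area 55.8
side [244.1  205.16] [[589.9 -20.3  36. ]] area 51.4
[[123 123 124 124 123 120 117 117 118 121 122]
 [113 106 105 105 103  95  91  88  92 108 119]
 [ 91  62  53  54  52  48  45  42  55  90 113]
 [ 84  46  33  31  34  32  33  30  45  84 109]
 [ 83  50  36  32  30  32  35  36  48  84 109]
 [ 85  51  34  23  17  22  32  34  49  87 112]
 [ 90  53  24  17  20  19  22  32  50  89 116]
 [ 95  55  21  23  32  32  25  30  50  93 119]
 [ 97  56  30  31  38  37  35  38  55  93 121]
 [103  72  59  57  59  60  67  71  79 104 122]
 [115 102  98  97  96 100 106 108 112 121 125]
 [123 122 121 122 121 122 122 123 123 124 125]]
```

View pics/w.png

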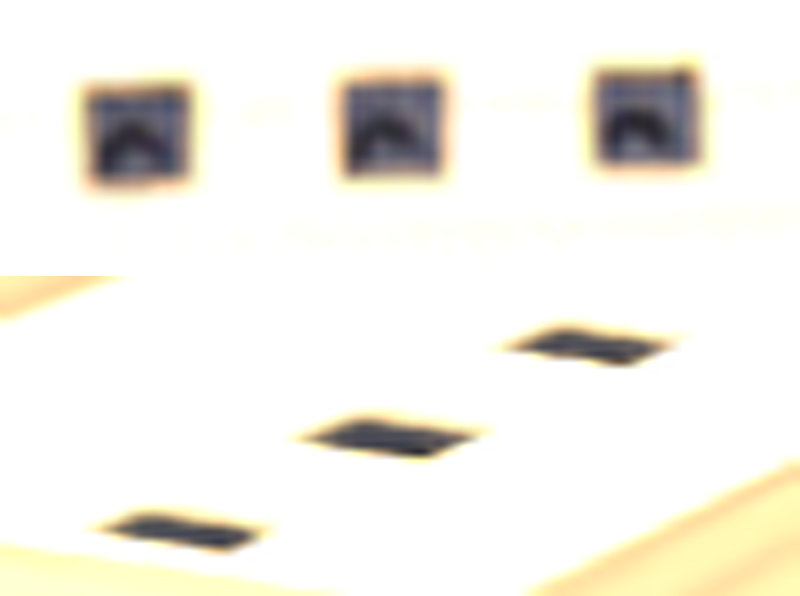

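The top crop shows each window with a dark arc: the hole's shaded rim, centred near (131,145), (382,136), (636,129) — left and below the window centres, i.e. shifted +y and −x. I'll cast these while gripping the first dowel.

```bash
python3 -c "
from h import *
print(onz('top',[(217.03,178.05),(235.2,177.4),(253.6,176.9)],28).round(1))"
python3 -m jog '{"jaw":[40,40,40,40,40,40,40,40,40],"slide":[[0.07,0.42,0.3],[0,0,0.9],[0,0,0.9],[0,0,0.9],[0,0,0.9],[0,0,0.8],[0,0,0.6],[0,0,0.35],[0,0,0]],"spin":[0,0,0,0,0,0,0,0,0]}' 20
python3 -m jog '{"jaw":[5,5,5,5,5,5,5],"slide":[[0,0,0],[0,0,0],[0,0,0],[0,0,0],[0,0,0],[0,0,0],[0,0,0]],"spin":[0,0,0,0,0,0,0]}' 25
python3 -c "
from h import *
go(480,-288,56,1.2)"
```

```text
[[586.7 113.7  28. ]
 [588.3  50.2  28. ]
 [589.4 -14.   28. ]]
time_s: 9.75
ee_pos: [483.1, -285.5, 56.6]
ee_rot: [-179.9, 0.2, 1.2]
force: [-0.1, 0.5, -0.4]
gripper_width: 39.9
gripper_force: 0.0
time_s: 10.45
ee_pos: [484.5, -285.8, 59.2]
ee_rot: [179.9, -0.1, 1.2]
force: [0.7, 0.7, 4.8]
gripper_width: 13.4
gripper_force: 25.0
pos [ 484.5 -285.8   59.2] rot [ 1.799e+02 -1.000e-01  1.200e+00] F [0.7 0.7 4.8] w 13.4 gf 25.0 t 10.4
slide units (current axes) [-0.15  0.07  0.11] spin 0.00
```

```bash
python3 -m jog '{"jaw":[40,40,40,40,40,5,5,5,5,5],"slide":[[0,0,0],[0,0,0],[-0.15,0.05,0.1],[0,0,0],[0,0,0],[0,0,0],[0,0,0],[0,0,0],[0,0,0],[0,0,0]],"spin":[0,0,0,0,0,0,0,0,0,0]}' 25
python3 -c "
from h import *
go(480,-288,56,1.2)"
```

```text
time_s: 11.45
ee_pos: [479.5, -287.1, 55.4]
ee_rot: [180.0, -0.0, 1.2]
force: [-0.3, 0.4, -0.1]
gripper_width: 13.2
gripper_force: 25.0
pos [ 479.5 -287.1   55.4] rot [180.   -0.    1.2] F [-0.3  0.4 -0.1] w 13.2 gf 25.0 t 11.4
slide units (current axes) [ 0.02  0.03 -0.02] spin 0.00
```

```bash
python3 -m jog '{"jaw":[5,5,5,5,5,5,5,5,5,5],"slide":[[0,0,-0.5],[0,0,-0.8],[0,0,-1],[0,0,-1],[0,0,-0.9],[0.275,-0.947,0],[0.275,-0.947,0],[0.275,-0.947,0],[0.275,-0.947,0],[0.275,-0.947,0]],"spin":[0,0,0,0,0,0,0,0,0,0]}' 25
python3 -m jog '{"jaw":[5,5,5,5,5,5,5,5,5,5],"slide":[[0.275,-0.947,0],[0.275,-0.947,0],[0.275,-0.947,0],[0.275,-0.947,0],[0.275,-0.947,0],[0.275,-0.947,0],[0.275,-0.947,0],[0.275,-0.947,0],[0.275,-0.947,0],[0,0,0.4]],"spin":[0,0,0,0,0,0,0,0,0,0]}' 25
python3 -m jog '{"jaw":[5,5,5,5,5],"slide":[[0,0,0.8],[0,0,0.8],[0,0,0.6],[0,0,0],[0,0,0]],"spin":[0,0,0,0,0]}' 25
python3 -c "
from h import *
go(586.8,113.2,78,1.2)"
```

```text
time_s: 12.45
ee_pos: [517.8, -143.0, 181.4]
ee_rot: [180.0, -0.0, 1.2]
force: [0.8, -0.3, -1.1]
gripper_width: 13.5
gripper_force: 25.0
time_s: 13.45
ee_pos: [588.4, 116.4, 170.4]
ee_rot: [-179.9, -0.3, 1.4]
force: [-0.6, -0.1, 0.1]
gripper_width: 13.3
gripper_force: 25.0
time_s: 13.95
ee_pos: [586.4, 112.5, 103.3]
ee_rot: [180.0, 0.0, 1.2]
force: [0.6, -0.2, -0.1]
gripper_width: 13.8
gripper_force: 25.0
pos [586.4 112.5 103.3] rot [180.    0.    1.2] F [ 0.6 -0.2 -0.1] w 13.8 gf 25.0 t 13.9
slide units (current axes) [ 0.02 -0.02  0.84] spin -0.00
```

```bash
python3 -m jog '{"jaw":[5,5,5,5,5,5,5,5],"slide":[[0.02,-0.02,0.5],[0,0,0.34],[0,0,0.1],[0,0,0.1],[0,0,0.05],[0,0,0.05],[0,0,0],[0,0,0]],"spin":[0,0,0,0,0,0,0,0]}' 25
python3 -c "
from h import *
go(586.8,113.2,52,1.2)"
```

```text
time_s: 14.75
ee_pos: [587.9, 113.7, 72.9]
ee_rot: [-180.0, -0.2, 1.2]
force: [-3.9, -1.3, 15.0]
gripper_width: 13.3
gripper_force: 25.0
pos [587.9 113.7  72.9] rot [-180.    -0.2    1.2] F [-3.9 -1.3 15. ] w 13.3 gf 25.0 t 14.8
slide units (current axes) [-0.04  0.01  0.7 ] spin 0.00
```

```bash
python3 -m jog '{"jaw":[5,5,5],"slide":[[-0.08,0,0],[0,0,0],[0,0,0]],"spin":[0,0,0]}' 25|sed -n '2p;4p'
python3 -m jog '{"jaw":[5,5,5],"slide":[[0,-0.08,0],[0,0,0],[0,0,0]],"spin":[0,0,0]}' 25|sed -n '2p;4p'
python3 -m jog '{"jaw":[5,5,5],"slide":[[0.08,0,0],[0,0,0],[0,0,0]],"spin":[0,0,0]}' 25|sed -n '2p;4p'
```

```text
ee_pos: [587.2, 113.6, 72.9]
force: [-1.4, -1.2, 13.1]
ee_pos: [587.1, 114.5, 72.9]
force: [-1.3, -6.7, 13.2]
ee_pos: [588.1, 114.4, 72.9]
force: [-3.3, -5.3, 16.1]
```

```bash
python3 -m jog '{"jaw":[5,5,5,5],"slide":[[0,0,-0.2],[0,0,0],[0,0,0],[0,0,0]],"spin":[0,0,0,0]}' 25|sed -n '2p;4p'
python3 -c "
from h import *
for _ in range(1): go(586.8,113.2,52,1.2)"
python3 -m jog '{"jaw":[5,5,5,5],"slide":[[0,0,0.12],[0,0,0],[0,0,0],[0,0,0]],"spin":[0,0,0,0]}' 25|sed -n '2p;4p'
python3 -m jog '{"jaw":[5,5,5,5,5,5],"slide":[[0,0,-0.1],[0,0.16,0],[0,0,0],[0,0,0.1],[0,0,0],[0,0,0]],"spin":[0,0,0,0,0,0]}' 25|sed -n '2p;4p'
python3 -m jog '{"jaw":[5,5,5,5,5,5],"slide":[[0,0,-0.1],[-0.08,-0.08,0],[0,0,0],[0,0,0.1],[0,0,0],[0,0,0]],"spin":[0,0,0,0,0,0]}' 25|sed -n '2p;4p'
```

```text
ee_pos: [586.8, 116.2, 74.8]
force: [-0.1, -0.1, -0.6]
pos [586.8 116.2  74.8] rot [180.    0.    1.2] F [-0.1 -0.1 -0.6] w 13.3 gf 25.0 t 16.1
slide units (current axes) [-0.    0.1   0.76] spin 0.00
ee_pos: [587.6, 116.2, 73.0]
force: [-1.9, -0.5, 10.3]
ee_pos: [587.5, 111.1, 72.9]
force: [-2.3, -0.5, 9.9]
ee_pos: [584.2, 113.4, 70.9]
force: [0.2, -0.9, -0.3]
```

It dropped at about (584.2, 113.4). Pushing home.

```bash
python3 -m jog '{"jaw":[5,5,5,5,5,5],"slide":[[0,0,0.1],[0,0,0.15],[0,0,0.15],[0,0,0.1],[0,0,0],[0,0,0]],"spin":[0,0,0,0,0,0]}' 25|sed -n '2p;4p'
python3 -m jog '{"jaw":[5,5,5,5],"slide":[[0,0,0.1],[0,0,0.1],[0,0,0],[0,0,0]],"spin":[0,0,0,0]}' 25|sed -n '2p;4p'
```

```text
ee_pos: [584.1, 113.3, 55.9]
force: [-2.0, -3.0, -2.2]
ee_pos: [584.4, 113.3, 51.2]
force: [-4.2, -3.9, 5.4]
```

```bash
python3 -m jog '{"jaw":[36,36,36,36,36,36,36,36,36,36],"slide":[[0,0,0],[0,0,0],[0,0,0],[0,0,-0.5],[0,0,-0.8],[0,0,-1],[0,0,-1],[0,0,-1],[-0.16,0.976,0],[-0.16,0.976,0]],"spin":[0,0,0,0,0,0,0,0,0,0]}' 25|sed -n '2p;4p'
python3 -m jog '{"jaw":[40,40,40,40,40,40,40,40,40,40],"slide":[[-0.16,0.976,0],[-0.16,0.976,0],[-0.16,0.976,0],[-0.16,0.976,0],[-0.16,0.976,0],[-0.16,0.976,0],[-0.16,0.976,0],[-0.16,0.976,0],[-0.16,0.976,0],[-0.16,0.976,0]],"spin":[0,0,0,0,0,0,0,0,0,0]}' 25|sed -n '2p;4p'
python3 -m jog '{"jaw":[40,40,40,40,40],"slide":[[-0.16,0.976,0.4],[0,0,0.8],[0,0,0.8],[0,0,0],[0,0,0]],"spin":[0,0,0,0,0]}' 25|sed -n '2p;4p'
python3 -c "
from h import *
go(529.8,-268.5,55.4,1.2)
im=env.grab_frame('side')[:,:,::-1]; cv2.imwrite('pics/d1.png',cv2.resize(im[170:270,150:300],(750,500),interpolation=cv2.INTER_CUBIC))"
```

```text
ee_pos: [577.5, 55.2, 180.9]
force: [0.3, -0.6, -0.1]
ee_pos: [535.0, -240.0, 179.6]
force: [0.5, 0.1, 0.5]
ee_pos: [530.9, -268.3, 119.8]
force: [-0.2, -0.1, -0.0]
pos [ 530.9 -268.3  119.8] rot [180.   -0.    1.2] F [-0.2 -0.1 -0. ] w 40.1 gf 0.0 t 21.1
slide units (current axes) [-0.04  0.01  2.15] spin 0.00
```

View pics/d1.png

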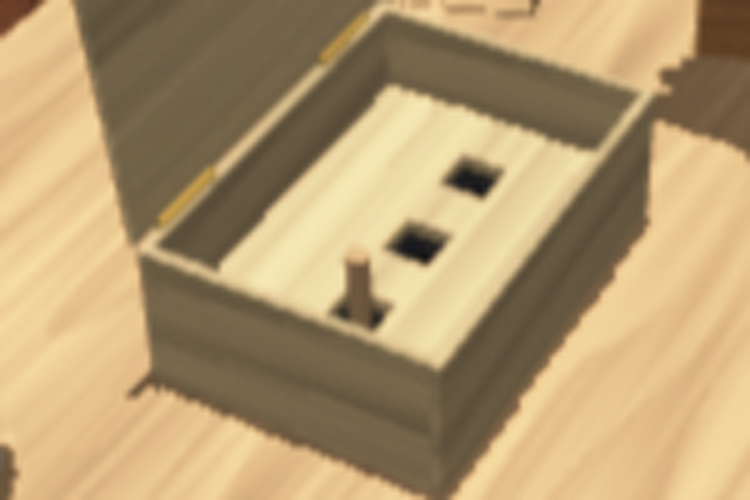

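The dowel stands at (358,285) in window 1, upright. Next dowel.

```bash
python3 -m jog '{"jaw":[40,40,40,40,5,5,5,5,5,5],"slide":[[-0.04,0,0.8],[0,0,0.8],[0,0,0.55],[0,0,0],[0,0,0],[0,0,0],[0,0,0],[0,0,0],[0,0,0],[0,0,0]],"spin":[0,0,0,0,0,0,0,0,0,0]}' 25
python3 -m jog '{"jaw":[5,5,5,5,5,5,5,5,5,5],"slide":[[0,0,-0.5],[0,0,-0.8],[0,0,-1],[0,0,-1],[0,0,-0.9],[0.19,-0.96,0],[0.19,-0.96,0],[0.19,-0.96,0],[0.19,-0.96,0],[0.19,-0.96,0]],"spin":[0,0,0,0,0,0,0,0,0,0]}' 25|sed -n '2p;4p'
python3 -m jog '{"jaw":[5,5,5,5,5,5,5,5,5,5],"slide":[[0.19,-0.96,0],[0.19,-0.96,0],[0.19,-0.96,0],[0.19,-0.96,0],[0.19,-0.96,0],[0.19,-0.96,0.4],[0,0,0.8],[0,0,0.8],[0,0,0.6],[0,0,0]],"spin":[0,0,0,0,0,0,0,0,0,0]}' 25|sed -n '2p;4p'
python3 -m jog '{"jaw":[5,5],"slide":[[0,0,0],[0,0,0]],"spin":[0,0]}' 25|sed -n '2p;4p'
python3 -c "
from h import *
go(585.7,49.3,70,1.2)"
```

```text
time_s: 22.2
ee_pos: [529.9, -268.7, 56.2]
ee_rot: [179.9, -0.1, 1.2]
force: [-1.1, 1.0, 6.0]
gripper_width: 13.6
gripper_force: 25.0
ee_pos: [554.4, -122.6, 180.8]
force: [-0.6, 0.5, -0.5]
ee_pos: [582.7, 49.7, 100.1]
force: [0.1, -0.4, -0.1]
ee_pos: [586.0, 49.7, 104.2]
force: [-0.4, -0.4, 0.4]
pos [586.   49.7 104.2] rot [-1.8e+02 -1.0e-01  1.2e+00] F [-0.4 -0.4  0.4] w 13.3 gf 25.0 t 24.4
slide units (current axes) [-0.01  0.01  1.14] spin 0.00
```

```bash
python3 -m jog '{"jaw":[5,5,5,5,5,5,5],"slide":[[-0.01,0.01,0.5],[0,0,0.34],[0,0,0.1],[0,0,0.1],[0,0,0.1],[0,0,0],[0,0,0]],"spin":[0,0,0,0,0,0,0]}' 25|sed -n '2p;4p'
python3 -c "
from h import *
go(585.7,49.3,52,1.2)"
```

```text
ee_pos: [584.2, 49.0, 69.0]
force: [-3.0, -2.5, 0.7]
pos [584.2  49.   69. ] rot [1.8e+02 1.0e-01 1.2e+00] F [-3.  -2.5  0.7] w 13.7 gf 25.0 t 25.1
slide units (current axes) [ 0.05 -0.01  0.57] spin 0.00
```

```bash
python3 -m jog '{"jaw":[5,5,5,5,5,5,5],"slide":[[-0.03,0,0.15],[0,0,0.15],[0,0,0.15],[0,0,0.1],[0,0,0.06],[0,0,0],[0,0,0]],"spin":[0,0,0,0,0,0,0]}' 25|sed -n '2p;4p'
python3 -m jog '{"jaw":[36,36,36,36,36,36,36,36,36,36],"slide":[[0,0,0],[0,0,0],[0,0,0],[0,0,-0.5],[0,0,-0.8],[0,0,-1],[0,0,-1],[0,0,-1],[-0.454,0.978,0],[-0.454,0.978,0]],"spin":[0,0,0,0,0,0,0,0,0,0]}' 25|sed -n '2p;4p'
python3 -m jog '{"jaw":[40,40,40,40,40,40,40,40,40,40],"slide":[[-0.454,0.978,0],[-0.454,0.978,0],[-0.454,0.978,0],[-0.454,0.978,0],[-0.454,0.978,0],[-0.454,0.978,0],[-0.454,0.978,0],[-0.454,0.978,0],[-0.454,0.978,0],[-0.454,0.978,0]],"spin":[0,0,0,0,0,0,0,0,0,0]}' 25|sed -n '2p;4p'
python3 -m jog '{"jaw":[40,40,40,40,40],"slide":[[0,0,0.4],[0,0,0.8],[0,0,0.8],[0,0,0],[0,0,0]],"spin":[0,0,0,0,0]}' 25|sed -n '2p;4p'
python3 -c "
from h import *
go(428.7,-306.5,55.4,1.2)"
```

```text
ee_pos: [584.1, 49.2, 52.0]
force: [-4.8, -3.4, 12.7]
ee_pos: [558.9, -9.7, 180.4]
force: [-0.4, -0.2, -0.3]
ee_pos: [427.9, -307.2, 179.4]
force: [0.3, -0.5, -0.1]
ee_pos: [428.5, -305.5, 119.4]
force: [0.2, -0.0, 0.6]
pos [ 428.5 -305.5  119.4] rot [-180.     0.     1.3] F [ 0.2 -0.   0.6] w 40.1 gf 0.0 t 28.3
slide units (current axes) [0.01 0.03 2.13] spin 0.01
```

```bash
python3 -m jog '{"jaw":[40,40,40,40,5,5,5,5,5,5],"slide":[[0.01,0.03,0.8],[0,0,0.8],[0,0,0.53],[0,0,0],[0,0,0],[0,0,0],[0,0,0],[0,0,0],[0,0,0],[0,0,0]],"spin":[0,0,0,0,0,0,0,0,0,0]}' 25
python3 -m jog '{"jaw":[5,5,5,5,5,5,5,5,5,5],"slide":[[0,0,-0.5],[0,0,-0.8],[0,0,-1],[0,0,-1],[0,0,-0.9],[0.542,-0.96,0],[0.542,-0.96,0],[0.542,-0.96,0],[0.542,-0.96,0],[0.542,-0.96,0]],"spin":[0,0,0,0,0,0,0,0,0,0]}' 25|sed -n '2p;4p'
python3 -m jog '{"jaw":[5,5,5,5,5,5,5,5,5,5],"slide":[[0.542,-0.96,0],[0.542,-0.96,0],[0.542,-0.96,0],[0.542,-0.96,0],[0.542,-0.96,0],[0,0,0.4],[0,0,0.8],[0,0,0.8],[0,0,0.6],[0,0,0]],"spin":[0,0,0,0,0,0,0,0,0,0]}' 25|sed -n '2p;4p'
python3 -m jog '{"jaw":[5,5],"slide":[[0,0,0],[0,0,0]],"spin":[0,0]}' 25|sed -n '2p;4p'
python3 -c "
from h import *
go(585,-15,70,1.2)"
```

```text
time_s: 29.3
ee_pos: [428.8, -306.5, 56.5]
ee_rot: [-180.0, -0.1, 1.2]
force: [0.4, 3.8, 5.7]
gripper_width: 13.4
gripper_force: 24.9
ee_pos: [507.0, -160.5, 181.7]
force: [0.5, 0.2, -0.9]
ee_pos: [582.3, -16.3, 100.6]
force: [0.1, 0.4, -1.7]
ee_pos: [585.6, -16.0, 104.8]
force: [-0.4, 0.2, 0.4]
pos [585.6 -16.  104.8] rot [ 1.8e+02 -1.0e-01  1.2e+00] F [-0.4  0.2  0.4] w 13.1 gf 24.9 t 31.5
slide units (current axes) [-0.02 -0.03  1.16] spin 0.00
```

```bash
python3 -m jog '{"jaw":[5,5,5,5,5,5,5],"slide":[[-0.02,-0.03,0.5],[0,0,0.34],[0,0,0.1],[0,0,0.1],[0,0,0.12],[0,0,0],[0,0,0]],"spin":[0,0,0,0,0,0,0]}' 25|sed -n '2p;4p'
python3 -c "
from h import *
go(585,-15,52,1.2)"
```

```text
ee_pos: [586.8, -14.4, 72.7]
force: [-1.4, 0.5, 14.0]
pos [586.8 -14.4  72.7] rot [-180.    -0.4    1.2] F [-1.4  0.5 14. ] w 13.4 gf 25.0 t 32.2
slide units (current axes) [-0.06  0.02  0.69] spin 0.00
```

```bash
python3 -m jog '{"jaw":[5,5,5,5,5,5],"slide":[[0,0,-0.15],[-0.07,0,0],[0,0,0],[0,0,0.12],[0,0,0],[0,0,0]],"spin":[0,0,0,0,0,0]}' 25|sed -n '2p;4p'
python3 -m jog '{"jaw":[5,5,5],"slide":[[0,0,0.05],[0,0,0],[0,0,0]],"spin":[0,0,0]}' 25|sed -n '2p;4p'
```

```text
ee_pos: [584.8, -14.8, 72.8]
force: [1.6, 0.8, 15.7]
ee_pos: [585.2, -14.8, 72.6]
force: [0.1, 1.3, 22.5]
```

```bash
python3 -m jog '{"jaw":[5,5,5,5,5,5],"slide":[[0,0,-0.18],[0,0.07,0],[0,0,0],[0,0,0.15],[0,0,0],[0,0,0]],"spin":[0,0,0,0,0,0]}' 25|sed -n '2p;4p'
python3 -m jog '{"jaw":[5,5,5,5,5,5],"slide":[[0,0,-0.15],[-0.07,0,0],[0,0,0],[0,0,0.15],[0,0,0],[0,0,0]],"spin":[0,0,0,0,0,0]}' 25|sed -n '2p;4p'
```

```text
ee_pos: [585.0, -17.0, 72.2]
force: [1.6, 1.5, 18.6]
ee_pos: [582.6, -17.1, 72.0]
force: [2.7, 0.1, 17.1]
```

```bash
python3 -m jog '{"jaw":[5,5,5,5],"slide":[[0,0,-0.25],[0,0,0],[0,0,0],[0,0,0]],"spin":[0,0,0,0]}' 30
python3 - <<'E'
from h import *
im=env.grab_frame('side')[:,:,::-1]; cv2.imwrite('pics/d3.png',cv2.resize(im[160:250,190:300],(733,600),interpolation=cv2.INTER_CUBIC))
E
```

```text
time_s: 34.7
ee_pos: [581.4, -17.1, 76.6]
ee_rot: [180.0, -0.2, 1.2]
force: [6.1, 0.7, 3.4]
gripper_width: 13.2
gripper_force: 30.0
```

View pics/d3.png

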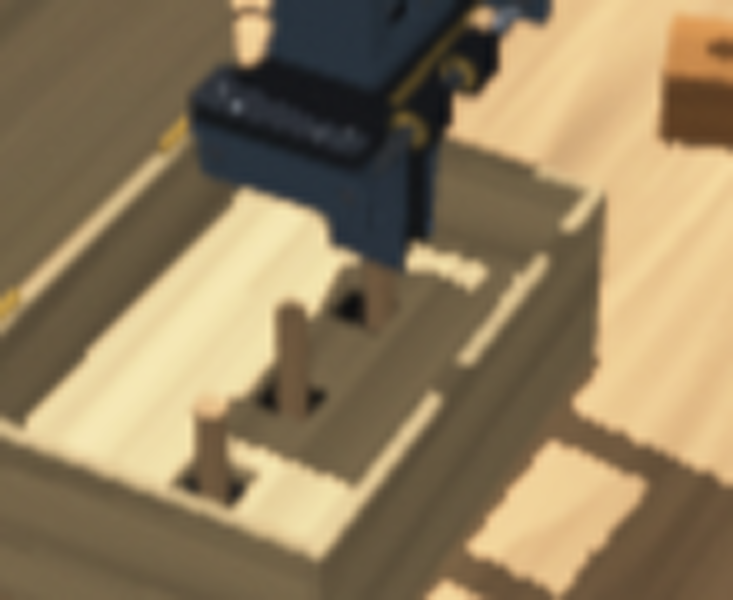

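The third dowel leans on the window's −x edge (376,310), so I went the wrong way; the hole should be on the +x side.

```bash
python3 -m jog '{"jaw":[5,5,5,5,5,5],"slide":[[0,0,-0.05],[0.24,-0.05,0],[0,0,0],[0,0,0.15],[0,0,0],[0,0,0]],"spin":[0,0,0,0,0,0]}' 30|sed -n '2p;4p'
python3 -m jog '{"jaw":[5,5,5],"slide":[[0,0,0.08],[0,0,0],[0,0,0]],"spin":[0,0,0]}' 30|sed -n '2p;4p'
```

```text
ee_pos: [586.2, -15.2, 73.1]
force: [0.1, 0.1, 0.1]
ee_pos: [587.1, -15.2, 71.2]
force: [-0.1, -0.5, 0.3]
```

```bash
python3 -m jog '{"jaw":[5,5,5,5],"slide":[[0,0,0.1],[0,0,0.1],[0,0,0],[0,0,0]],"spin":[0,0,0,0]}' 30|sed -n '2p;4p'
```

```text
ee_pos: [587.1, -15.2, 65.1]
force: [1.1, 0.3, -0.2]
```

```bash
python3 -m jog '{"jaw":[5,5,5,5,5,5],"slide":[[0,0,0.15],[0,0,0.15],[0,0,0.1],[0,0,0.06],[0,0,0],[0,0,0]],"spin":[0,0,0,0,0,0]}' 30|sed -n '2p;4p'
python3 -m jog '{"jaw":[36,36,36,36,36,36,36,36],"slide":[[0,0,0],[0,0,0],[0,0,0],[0,0,-0.5],[0,0,-0.8],[0,0,-1],[0,0,-1],[0,0,-1]],"spin":[0,0,0,0,0,0,0,0]}' 25|sed -n '2p;4p'
python3 -m jog '{"jaw":[70,70,70,70,70,70,70,70,70,70],"slide":[[0,0,0],[0,0,0],[0,0,0],[0,0,0],[0,0,0],[0,0,0],[0,0,0],[0,0,0],[0,0,0],[0,0,0]],"spin":[-1,-1,-1,-1,-1,-1,-1,-1,-1,-1]}' 25|sed -n '2p;3p'
python3 -m jog '{"jaw":[70,70,70],"slide":[[0,0,0],[0,0,0],[0,0,0]],"spin":[-0.8,-0.45,0]}' 25|sed -n '2p;3p'
python3 - <<'E'
from h import *
T=env.grab_frame('top')[:,:,::-1].copy();S=env.grab_frame('side')[:,:,::-1].copy()
a=blobs(T,(0,0,90),(180,60,255),30,(125,170,200,250))[0];b=blobs(S,(0,0,90),(180,60,255),60,(155,285,275,340))[0]
print(a,b)
print(onz('top',[x[0] for x in a],15).round(1),onz('side',[x[0] for x in b],12).round(1))
go(543.5,351,150,91.2)
E
```

```text
ee_pos: [587.3, -15.2, 51.5]
force: [-0.1, -0.4, -0.6]
ee_pos: [587.0, -15.2, 181.8]
force: [0.5, 0.1, 0.2]
ee_pos: [587.1, -15.2, 180.5]
ee_rot: [180.0, 0.0, 81.6]
ee_pos: [587.1, -15.2, 180.5]
ee_rot: [180.0, 0.0, 91.2]
[([149.8, 191.3], [144, 185, 13, 13, 101]), ([163.0, 211.0], [157, 205, 13, 13, 111]), ([166.4, 232.2], [160, 226, 14, 13, 111])] [([218.2, 308.4], [209, 298, 20, 21, 307]), ([180.9, 311.2], [171, 301, 21, 21, 316]), ([248.8, 317.4], [239, 307, 21, 22, 326])]
[[544.3 352.8  15. ]
 [474.1 304.   15. ]
 [400.1 290.4  15. ]] [[472.7 304.1  12. ]
 [543.2 352.2  12. ]
 [398.9 290.8  12. ]]
pos [587.2 -15.2 180.5] rot [180.    0.   91.1] F [-0.3 -0.5  0.2] w 69.7 gf 0.0 t 38.9
slide units (current axes) [12.23 -1.21  1.02] spin -0.01
```

```bash
python3 -m jog '{"jaw":[70,70,70,70,70,70,70,70,70,70],"slide":[[0.945,-0.092,0],[0.945,-0.092,0],[0.945,-0.092,0],[0.945,-0.092,0],[0.945,-0.092,0],[0.945,-0.092,0],[0.945,-0.092,0],[0.945,-0.092,0],[0.945,-0.092,0],[0.945,-0.092,0]],"spin":[0,0,0,0,0,0,0,0,0,0]}' 25|sed -n '2p;3p'
python3 -m jog '{"jaw":[70,70,70,70,70,70,70,70,70,70],"slide":[[0.945,-0.092,0],[0.945,-0.092,0],[0.945,-0.092,0.2],[0,0,0.8],[0,0,1],[0,0,1],[0,0,1],[0,0,0.3],[0,0,0],[0,0,0]],"spin":[0,0,0,0,0,0,0,0,0,0]}' 25|sed -n '2p;3p'
python3 -c "
from h import *
go(543.7,352.2,5,91.2)"
```

```text
ee_pos: [553.3, 268.8, 180.5]
ee_rot: [180.0, 0.0, 91.2]
ee_pos: [544.4, 353.0, 52.8]
ee_rot: [179.9, -0.1, 91.2]
pos [544.4 353.   52.8] rot [ 1.799e+02 -1.000e-01  9.120e+01] F [ 1.1 -0.3 -0.2] w 70.3 gf 0.0 t 40.9
slide units (current axes) [-0.03 -0.02  1.59] spin -0.00
```

```bash
python3 -m jog '{"jaw":[70,70,70,70,30,30,30,30,30,30],"slide":[[-0.03,-0.02,0.6],[0,0,0.6],[0,0,0.4],[0,0,0],[0,0,0],[0,0,0],[0,0,0],[0,0,0],[0,0,0],[0,0,0]],"spin":[0,0,0,0,0,0,0,0,0,0]}' 20
python3 -m jog '{"jaw":[30,30,30,30,30,30,30],"slide":[[0,0,-0.4],[0,0,-0.8],[0,0,-1],[0,0,-1],[0,0,-1],[0,0,-1],[0,0,-0.6]],"spin":[0,0,0,0,0,0,0]}' 20|sed -n '2p;5p'
python3 -m jog '{"jaw":[30,30,30,30,30,30,30,30,30,30],"slide":[[-0.889,0.13,0],[-0.889,0.13,0],[-0.889,0.13,0],[-0.889,0.13,0],[-0.889,0.13,0],[-0.889,0.13,0],[-0.889,0.13,0],[-0.889,0.13,0],[-0.889,0.13,0],[0,0,0.5]],"spin":[0,0,0,0,0,0,0,0,0,0]}' 20|sed -n '2p;5p'
python3 -m jog '{"jaw":[30,30,30,30,30],"slide":[[0,0,0.8],[0,0,0.5],[0,0,0],[0,0,0],[0,0,0]],"spin":[0,0,0,0,0]}' 20|sed -n '2p;5p'
python3 -c "
from h import *
go(584,113,46,91.2)
snap('side','r1',(170,160,320,270),5)"
```

```text
time_s: 41.85
ee_pos: [543.5, 351.9, 4.4]
ee_rot: [179.9, -0.0, 91.2]
force: [-0.2, -0.2, 6.9]
gripper_width: 45.4
gripper_force: 20.0
ee_pos: [543.4, 351.9, 180.6]
gripper_width: 45.7
ee_pos: [584.6, 109.6, 164.5]
gripper_width: 45.8
ee_pos: [583.8, 112.6, 124.7]
gripper_width: 45.8
pos [583.8 112.6 124.7] rot [179.9  -0.   91.2] F [-0.3  0.6  0.1] w 45.8 gf 20.0 t 44.0
slide units (current axes) [0.01 0.01 2.62] spin 0.00
```

View pics/r1.png

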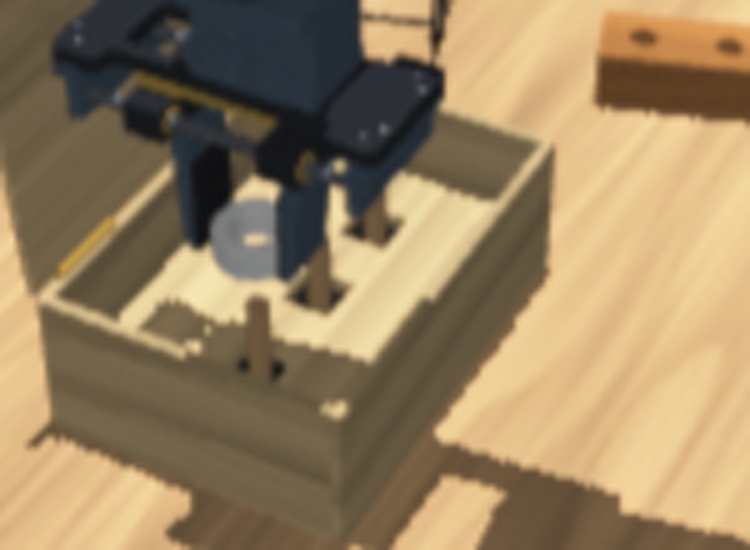

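All three dowels stand home; the grey roll is held at (248,240) above dowel 1. Lowering it.

```bash
python3 -m jog '{"jaw":[30,30,30,30,30,30,30,30],"slide":[[0.01,0.01,0.5],[0,0,0.5],[0,0,0.3],[0,0,0.3],[0,0,0.3],[0,0,0.2],[0,0,0],[0,0,0]],"spin":[0,0,0,0,0,0,0,0]}' 20|sed -n '2p;4p'
python3 -m jog '{"jaw":[30,30,30,30,30],"slide":[[0,0,0.2],[0,0,0.2],[0,0,0.15],[0,0,0],[0,0,0]],"spin":[0,0,0,0,0]}' 20|sed -n '2p;4p'
```

```text
ee_pos: [583.6, 112.7, 60.6]
force: [-0.1, 0.3, -1.0]
ee_pos: [583.3, 112.6, 43.8]
force: [-0.7, 1.2, -1.1]
```

```bash
python3 -m jog '{"jaw":[62,62,62,62,62,62,62,62,62,62],"slide":[[0,0,0],[0,0,0],[0,0,0],[0,0,-0.4],[0,0,-0.8],[0,0,-1],[0,0,-1],[0,0,-1],[0,0,-0.2],[0.923,-0.507,0]],"spin":[0,0,0,0,0,0,0,0,0,0]}' 20|sed -n '2p;4p'
python3 -m jog '{"jaw":[70,70,70,70,70,70,70,70,70,70],"slide":[[0.923,-0.507,0],[0.923,-0.507,0],[0.923,-0.507,0],[0.923,-0.507,0],[0.923,-0.507,0],[0.923,-0.507,0.2],[0,0,0.8],[0,0,1],[0,0,1],[0,0,0.6]],"spin":[0,0,0,0,0,0,0,0,0,0]}' 20|sed -n '2p;4p'
python3 -m jog '{"jaw":[70,70],"slide":[[0,0,0],[0,0,0]],"spin":[0,0]}' 20|sed -n '2p;4p'
python3 - <<'E'
from h import *
S=env.grab_frame('side')[:,:,::-1].copy();T=env.grab_frame('top')[:,:,::-1].copy()
b=blobs(S,(0,0,90),(180,60,255),60,(155,285,275,340))[0]
print([x for x in b],onz('side',[x[0] for x in b],12).round(1))
b=blobs(T,(0,0,90),(180,60,255),30,(125,170,200,250))[0]
print(onz('top',[x[0] for x in b],15).round(1))
go(473,304,5,91.2)
E
```

```text
ee_pos: [569.7, 138.4, 177.9]
force: [0.0, 1.4, -0.2]
ee_pos: [471.1, 303.3, 65.3]
force: [-0.6, -1.3, 0.3]
ee_pos: [472.8, 304.2, 68.0]
force: [-0.8, 0.7, 0.8]
[([218.2, 308.9], [209, 299, 20, 21, 308]), ([248.8, 317.4], [239, 307, 20, 22, 329])] [[471.9 305.3  12. ]
 [398.9 290.8  12. ]]
[[543.5 421.8  15. ]]
pos [473.6 304.6  69.2] rot [ 1.799e+02 -1.000e-01  9.120e+01] F [-0.1  0.7 -0.1] w 70.0 gf 0.0 t 47.7
slide units (current axes) [-0.02 -0.02  2.14] spin 0.00
```

```bash
python3 -m jog '{"jaw":[70,70,70,70,30,30,30,30,30,30],"slide":[[-0.03,-0.02,0.7],[0,0,0.8],[0,0,0.64],[0,0,0],[0,0,0],[0,0,0],[0,0,0],[0,0,0],[0,0,0],[0,0,0]],"spin":[0,0,0,0,0,0,0,0,0,0]}' 20
python3 -m jog '{"jaw":[30,30,30,30,30,30,30],"slide":[[0,0,-0.4],[0,0,-0.8],[0,0,-1],[0,0,-1],[0,0,-1],[0,0,-1],[0,0,-0.6]],"spin":[0,0,0,0,0,0,0]}' 20|sed -n '2p;5p'
python3 -m jog '{"jaw":[30,30,30,30,30,30,30,30,30,30],"slide":[[-0.953,0.395,0],[-0.953,0.395,0],[-0.953,0.395,0],[-0.953,0.395,0],[-0.953,0.395,0],[-0.953,0.395,0],[-0.953,0.395,0],[-0.953,0.395,0],[-0.953,0.395,0],[0,0,0.5]],"spin":[0,0,0,0,0,0,0,0,0,0]}' 20|sed -n '2p;5p'
python3 -m jog '{"jaw":[30,30,30,30,30],"slide":[[0,0,0.8],[0,0,0.5],[0,0,0],[0,0,0],[0,0,0]],"spin":[0,0,0,0,0]}' 20|sed -n '2p;5p'
python3 -c "
from h import *
go(584.8,48.9,44,91.2)"
```

```text
time_s: 48.7
ee_pos: [473.1, 303.8, 5.0]
ee_rot: [179.9, -0.1, 91.2]
force: [-0.7, 0.4, 5.7]
gripper_width: 45.5
gripper_force: 20.0
ee_pos: [472.8, 303.6, 181.0]
gripper_width: 45.7
ee_pos: [587.0, 45.1, 165.0]
gripper_width: 45.6
ee_pos: [585.1, 48.5, 125.1]
gripper_width: 45.6
pos [585.1  48.5 125.1] rot [179.9  -0.   91.2] F [ 0.4 -0.5 -0.6] w 45.6 gf 20.0 t 50.9
slide units (current axes) [ 0.01 -0.01  2.7 ] spin 0.00
```

```bash
python3 -m jog '{"jaw":[30,30,30,30,30,30,30,30],"slide":[[0.01,-0.01,0.5],[0,0,0.5],[0,0,0.3],[0,0,0.3],[0,0,0.3],[0,0,0.2],[0,0,0],[0,0,0]],"spin":[0,0,0,0,0,0,0,0]}' 20|sed -n '2p;4p'
python3 -m jog '{"jaw":[30,30,30,30,30],"slide":[[0,0,0.2],[0,0,0.2],[0,0,0.17],[0,0,0],[0,0,0]],"spin":[0,0,0,0,0]}' 20|sed -n '2p;4p'
```

```text
ee_pos: [584.3, 48.6, 60.9]
force: [0.0, -0.5, -0.2]
ee_pos: [583.9, 48.6, 43.6]
force: [-0.6, -0.4, 1.9]
```

```bash
python3 -m jog '{"jaw":[62,62,62,62,62,62,62,62,62,62],"slide":[[0,0,0],[0,0,0],[0,0,0],[0,0,-0.4],[0,0,-0.8],[0,0,-1],[0,0,-1],[0,0,-1],[0,0,-0.2],[0.911,-0.668,0]],"spin":[0,0,0,0,0,0,0,0,0,0]}' 20|sed -n '2p;4p'
python3 -m jog '{"jaw":[70,70,70,70,70,70,70,70,70,70],"slide":[[0.911,-0.668,0],[0.911,-0.668,0],[0.911,-0.668,0],[0.911,-0.668,0],[0.911,-0.668,0],[0.911,-0.668,0],[0.911,-0.668,0],[0.911,-0.668,0.3],[0,0,0.9],[0,0,1]],"spin":[0,0,0,0,0,0,0,0,0,0]}' 20|sed -n '2p;4p'
python3 -m jog '{"jaw":[70,70,70,70],"slide":[[0,0,0.9],[0,0,0.5],[0,0,0],[0,0,0]],"spin":[0,0,0,0]}' 20|sed -n '2p;4p'
python3 - <<'E'
from h import *
S=env.grab_frame('side')[:,:,::-1].copy()
b=blobs(S,(0,0,90),(180,60,255),60,(155,285,275,340))[0]
print(b,onz('side',[x[0] for x in b],12).round(1) if b else '')
go(399.5,290.6,5,91.2)
E
```

```text
ee_pos: [566.1, 73.9, 177.4]
force: [-0.7, 0.4, -1.4]
ee_pos: [398.0, 291.8, 109.4]
force: [-0.1, -1.1, 0.2]
ee_pos: [398.5, 290.6, 67.7]
force: [0.1, 0.3, 0.9]
[([248.6, 317.9], [239, 308, 20, 21, 312])] [[398.6 292.2  12. ]]
pos [398.9 290.9  68.3] rot [179.9  -0.   91.2] F [ 0.1 -0.1  0.3] w 70.1 gf 0.0 t 54.6
slide units (current axes) [-0.01  0.02  2.11] spin 0.00
```

```bash
python3 -m jog '{"jaw":[70,70,70,70,30,30,30,30,30,30],"slide":[[0,0.02,0.7],[0,0,0.8],[0,0,0.61],[0,0,0],[0,0,0],[0,0,0],[0,0,0],[0,0,0],[0,0,0],[0,0,0]],"spin":[0,0,0,0,0,0,0,0,0,0]}' 20
python3 -m jog '{"jaw":[30,30,30,30,30,30,30],"slide":[[0,0,-0.4],[0,0,-0.8],[0,0,-1],[0,0,-1],[0,0,-1],[0,0,-1],[0,0,-0.6]],"spin":[0,0,0,0,0,0,0]}' 20|sed -n '2p;5p'
python3 -m jog '{"jaw":[30,30,30,30,30,30,30,30,30,30],"slide":[[-0.939,0.55,0],[-0.939,0.55,0],[-0.939,0.55,0],[-0.939,0.55,0],[-0.939,0.55,0],[-0.939,0.55,0],[-0.939,0.55,0],[-0.939,0.55,0],[-0.939,0.55,0],[-0.939,0.55,0]],"spin":[0,0,0,0,0,0,0,0,0,0]}' 20|sed -n '2p;5p'
python3 -m jog '{"jaw":[30,30,30,30,30,30,30],"slide":[[-0.939,0.55,0],[0,0,0.5],[0,0,0.8],[0,0,0.5],[0,0,0],[0,0,0],[0,0,0]],"spin":[0,0,0,0,0,0,0]}' 20|sed -n '2p;5p'
python3 -c "
from h import *
go(586.5,-15.2,44,91.2)"
```

```text
time_s: 55.65
ee_pos: [399.8, 291.2, 5.4]
ee_rot: [179.9, -0.1, 91.2]
force: [-0.3, -0.6, 6.7]
gripper_width: 45.9
gripper_force: 20.0
ee_pos: [399.6, 291.1, 181.5]
gripper_width: 45.5
ee_pos: [570.3, 11.3, 179.1]
gripper_width: 45.7
ee_pos: [587.9, -15.2, 125.8]
gripper_width: 45.8
pos [587.9 -15.2 125.8] rot [179.9   0.   91.2] F [ 0.2 -0.1 -0.1] w 45.8 gf 20.0 t 58.0
slide units (current axes) [ 0.   -0.05  2.73] spin 0.00
```

```bash
python3 -m jog '{"jaw":[30,30,30,30,30,30,30,30],"slide":[[0,-0.05,0.5],[0,0,0.5],[0,0,0.3],[0,0,0.3],[0,0,0.3],[0,0,0.2],[0,0,0],[0,0,0]],"spin":[0,0,0,0,0,0,0,0]}' 20|sed -n '2p;4p'
python3 -m jog '{"jaw":[30,30,30,30,30],"slide":[[0,0,0.2],[0,0,0.2],[0,0,0.19],[0,0,0],[0,0,0]],"spin":[0,0,0,0,0]}' 20|sed -n '2p;4p'
```

```text
ee_pos: [585.8, -15.3, 61.5]
force: [0.4, -0.1, -0.1]
ee_pos: [585.6, -15.3, 43.7]
force: [-0.4, -0.1, 2.9]
```

```bash
python3 -m jog '{"jaw":[62,62,62,62,62,62,62,62,62,62],"slide":[[0,0,0],[0,0,0],[0,0,0],[0,0,-0.4],[0,0,-0.8],[0,0,-1],[0,0,-1],[0,0,-1],[0,0,-1],[0,0,-1]],"spin":[0,0,0,0,0,0,0,0,0,0]}' 20|sed -n '2p;4p'
python3 -m jog '{"jaw":[62,62,62,62,62,62,62,62,62,62],"slide":[[0,0,-1],[0,0,-1],[0,0,-1],[0,0,-0.9],[0,0,0],[0,0,0],[0,0,0],[0,0,0],[0,0,0],[0,0,0]],"spin":[1,1,1,1,1,1,1,1,1,1]}' 20|sed -n '2p;4p'
python3 -m jog '{"jaw":[62,62,62,62],"slide":[[0,0,0],[0,0,0],[0,0,0],[0,0,0]],"spin":[0.8,0.45,0,0]}' 20|sed -n '2p;4p'
python3 - <<'E'
from h import *
go(731,48.7,236,1.2)
a=env.grab_frame('side')[:,:,::-1]; 
cv2.imwrite('pics/fin.png',cv2.resize(a[100:275,150:320],(680,595),interpolation=cv2.INTER_CUBIC))
E
```

```text
ee_pos: [585.5, -15.3, 232.0]
force: [-0.2, 0.5, 0.3]
ee_pos: [585.3, -15.3, 347.6]
force: [-0.8, -0.5, 0.5]
ee_pos: [585.5, -15.3, 347.3]
force: [0.1, 0.4, -0.3]
pos [585.5 -15.3 347.3] rot [180.   -0.    1.3] F [ 0.1  0.4 -0.3] w 62.0 gf 0.0 t 61.8
slide units (current axes) [ 4.9  -2.02  3.71] spin 0.01
```

View pics/fin.png

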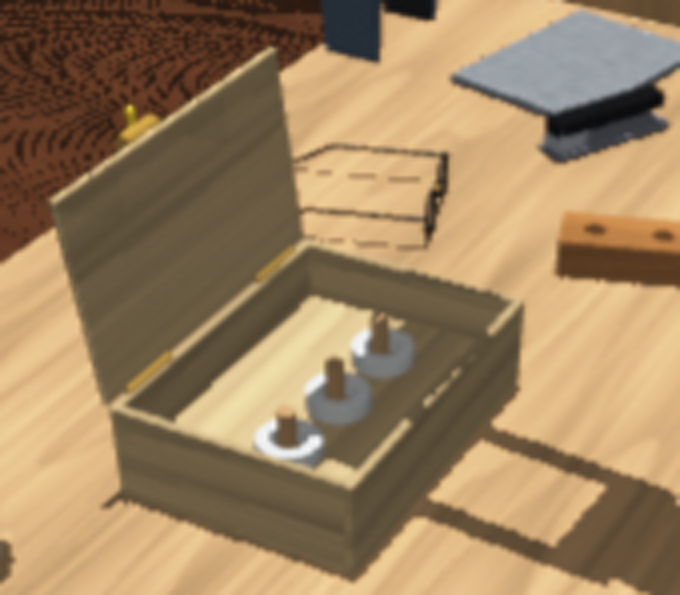

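All three rolls lie flat round upright dowels at (290,440), (337,395), (382,352), flap still open. Now the handle.

```bash
python3 -m jog '{"jaw":[60,60,60,60,60,60,60,60],"slide":[[0.817,-0.337,0],[0.817,-0.337,0],[0.817,-0.337,0],[0.817,-0.337,0],[0.817,-0.337,0],[0.817,-0.337,0],[0,0,0],[0,0,0]],"spin":[0,0,0,0,0,0,0,0]}' 20|sed -n '2p;4p'
python3 -m jog '{"jaw":[60,60,60,60,60,60,60],"slide":[[0,0,0.7],[0,0,0.8],[0,0,0.8],[0,0,0.8],[0,0,0.6],[0,0,0],[0,0,0]],"spin":[0,0,0,0,0,0,0]}' 20|sed -n '2p;4p'
python3 -m jog '{"jaw":[20,20,20,20,20,20,20],"slide":[[0,0,0],[0,0,0],[0,0,0],[0,0,0],[0,0,0],[0,0,0],[0,0,0]],"spin":[0,0,0,0,0,0,0]}' 20
```

```text
ee_pos: [731.3, 48.6, 345.8]
force: [-0.5, -1.0, 1.0]
ee_pos: [730.9, 48.1, 237.0]
force: [0.2, 0.0, 1.1]
time_s: 64.0
ee_pos: [731.7, 48.8, 236.4]
ee_rot: [-180.0, -0.1, 1.2]
force: [-1.1, 1.3, 3.8]
gripper_width: 33.8
gripper_force: 20.0
```

```bash
python3 -m jog '{"jaw":[20,20,20,20,20,20,20,20,20,20],"slide":[[-0.433,0,-0.113],[-0.44,0,-0.078],[-0.445,0,-0.043],[-0.447,0,-0.007],[-0.446,0,0.029],[-0.442,0,0.064],[-0.436,0,0.099],[-0.427,0,0.134],[-0.414,0,0.167],[-0.4,0,0.199]],"spin":[0,0,0,0,0,0,0,0,0,0]}' 20
python3 -m jog '{"jaw":[20,20,20,20,20,20,20,20,20,20],"slide":[[-0.383,0,0.231],[-0.363,0,0.26],[-0.341,0,0.289],[-0.317,0,0.315],[-0.291,0,0.339],[-0.263,0,0.361],[-0.234,0,0.381],[-0.202,0,0.399],[-0.17,0,0.413],[-0.137,0,0.426]],"spin":[0,0,0,0,0,0,0,0,0,0]}'
python3 -m jog '{"jaw":[20,20,20],"slide":[[0,0,0],[0,0,0],[0,0,0]],"spin":[0,0,0]}'
```

```text
time_s: 65.0
ee_pos: [601.8, 45.9, 222.1]
ee_rot: [-180.0, -0.1, 1.2]
force: [1.6, 2.3, -1.0]
gripper_width: 34.0
gripper_force: 20.0
time_s: 66.0
ee_pos: [520.4, 44.2, 119.3]
ee_rot: [-180.0, -0.0, 1.2]
force: [0.9, 0.9, 0.7]
gripper_width: 33.7
gripper_force: 20.0
time_s: 66.3
ee_pos: [520.4, 44.2, 119.9]
ee_rot: [-180.0, 0.0, 1.2]
force: [0.8, 2.7, -1.9]
gripper_width: 33.7
gripper_force: 20.0
```

Now down the last ~14 mm until it seats.

```bash
python3 -m jog '{"jaw":[20,20,20,20,20,20],"slide":[[-0.025,0,0.1],[-0.025,0,0.1],[-0.02,0,0.1],[-0.02,0,0.1],[0,0,0],[0,0,0]],"spin":[0,0,0,0,0,0]}'|sed -n '2p;4p'
python3 -m jog '{"jaw":[20,20,20,20,20],"slide":[[-0.01,0,0.05],[0,0,0.05],[0,0,0],[0,0,0],[0,0,0]],"spin":[0,0,0,0,0]}'|sed -n '2p;4p'
python3 -m jog '{"jaw":[20,20,20,20],"slide":[[0,0,0.07],[0,0,0],[0,0,0],[0,0,0]],"spin":[0,0,0,0]}'|sed -n '2p;4p'
```

```text
ee_pos: [517.5, 44.1, 107.3]
force: [-0.4, 3.3, -0.8]
ee_pos: [517.4, 44.1, 106.4]
force: [-5.4, 3.6, 10.9]
ee_pos: [517.6, 44.1, 105.9]
force: [-7.0, 2.3, 20.5]
```

```bash
python3 -m jog '{"jaw":[60,60,60,60,60,60,60,60,60,60],"slide":[[0,0,0],[0,0,0],[0,0,0],[0,0,-0.5],[0,0,-0.8],[0,0,-1],[0,0,-1],[0,0,-1],[-1,0.9,0],[-1,0.9,0]],"spin":[0,0,0,0,0,0,0,0,0,0]}'|sed -n '2p;4p'
python3 -m jog '{"jaw":[60,60,60,60,60,60],"slide":[[-1,0.9,0],[-1,0.9,0],[-0.5,0.9,0],[-0.3,0.9,0],[0,0,0],[0,0,0]],"spin":[0,0,0,0,0,0]}'|sed -n '2p;4p'
python3 - <<'E'
from h import *
snap('side','end',(170,150,300,270),5)
E
```

```text
ee_pos: [458.9, -12.0, 231.9]
force: [-0.2, -0.5, -0.4]
ee_pos: [376.9, -121.4, 231.4]
force: [-0.1, -0.4, 0.1]
```

View pics/end.png

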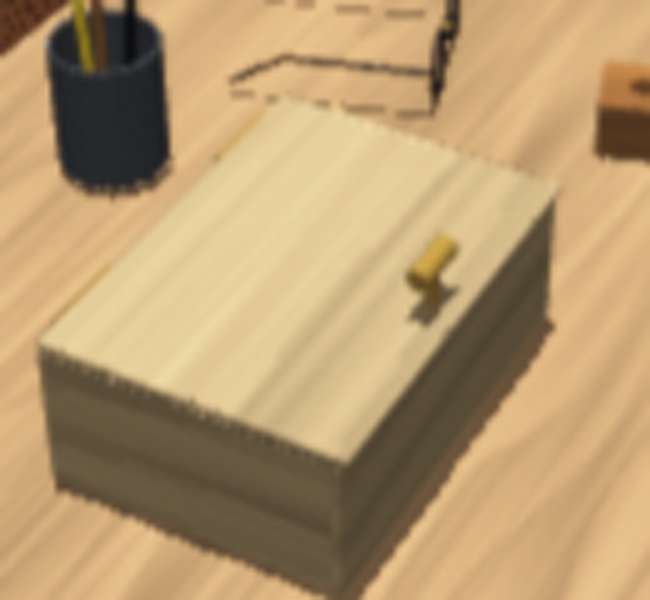

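The flap sits flush along its front corner (343,462), with no gap, and the arm is clear.

```bash
python3 -c "
from workcell import env
print(env.job_done())"
```

```text
the job is handed in; nothing more can be done
None
```

The job is handed in at about 70 s of the 210 s allowed: the three dowels are home in their holes, the three grey rolls are flat on the deck round them, the flap is shut, and the arm was well clear of everything. The hand-in call returned no verdict, so this rests on the camera views and force readings.

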